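# Open the stop gate and push the tray home

### The arm

A 6-joint arm with a two-finger parallel gripper is mounted at the origin on the work surface. World frame = base frame: x ahead of the robot, y to its left, z up, the work surface at z = 0. Lengths are in mm, angles in rad, forces in N, time in s.
With the tool pointing down it reaches from about 350 to 875 mm from the base axis. Payload 4.2 kg.
Tool frame: the origin (TCP) lies between the finger pads; the fingertips stand 25 mm ahead of it and the grasp point (between the pads) lies 6 mm ahead of it; z points along the fingers, y is the line along which they close (so a half turn about z gives the same grasp; the last joint's range is limited). The gripper opens to 85 mm and grips with 20 to 120 N. Pads are 22 mm wide; open, the fingers measure 114 mm over their backs; the gripper's body (76 mm by 85 mm) begins 54 mm behind the grasp point. The pads swing forward as they close: fully open they stand 13 mm farther back than shut.
Start: joints at [1.374, 0.385, 0.008, 0, -1.194, -0.259], TCP at [275.079, 561.187, 256.312] pointing down, gripper open.
Joint ranges: [-3.14, 3.14], [-1.21, 2.06], [-1.07, 1.41], [-3.16, 2.05], [-2.99, -0.16], [-3.1, 3.1]. Speed limits (rad/s): [2.79, 2.79, 3.14, 3.14, 3.14, 3.14].

### API

Orientations are given as a unit quaternion [x, y, z, w].
In Python, from bench import read_state, imaging, workorder, nets gives the robot as it stands.
- The arm moves only by the tool apply_moves, never from a script. Its argument "rows" is a list of rows, each an object with "hand": the opening, from -1 (shut) to 1 (fully open); "delta_pos": the shift along the tool's x, y, z in mm, a list of three; "yaw": the turn about the tool's z in rad. A call has 1 to 12 rows; each row is the pose to reach, as a shift and turn from the pose commanded when the call began, along the tool's axes at that moment; what a row does not reach only later rows make up. A row lasts 1/12 s, in which the tool goes at most 41.7 mm and 7.16 degrees, less where a joint would pass 70% of its speed; a pose out of reach is approached as far as the arm can. A call with a gripper value outside its range is refused whole. The fingers move at their own pace and stop on an object; the grip force is fixed at half the most. Time passes only in rows, so rows that repeat a pose let the fingers close. It gives the time, the measured TCP pose, the force, the opening and the grip force at its end, in the units of the state.
- read_state(): the state, without advancing time (a new reading comes with each control period).
- imaging.get_image(name): name is "side" or "top" or "wrist"; returns a dict with "pixels" (420x560x3 uint8, red, green, blue), "fx", "fy", "cx", "cy" (pixels), "xyz" and "rotation" of the camera in the world. Camera axes: x right, y down, z forward; pixel columns grow to the right and rows downward; lengths in mm; the calibration is good to about 2 mm. The wrist camera is an equidistant fisheye: a pixel r from the principal point sees the ray r / f radians off the axis. A picture is of the moment at which its call begins. There is no depth.
- workorder.job_done(): hands the job in; it is judged then, once.
Trained networks look in the newest picture that a camera, given by its name, has taken for a name from the list of things; names that differ only in an ending like _2 or _b are one class to them, and where a whole thing is asked for, a point or a joint stands for the part that bears it (a point fixed in the world has none). Each returns a list of dicts, best first, with "score" (0 to 1); they miss things now and then, are a little off and sometimes report something else, mostly with a low value. They report only what shows in the picture. A call takes as long as a camera call. They do not tell look-alikes from the thing itself.
- nets.find_in(camera, query): "location" ([row, column] in pixels, amid what is visible of it).
- nets.pinpoint(camera, query): "location" ([row, column] in pixels: a listed point, or the origin of a listed thing).
The state is a dict: "clock": time; "joints": joint angles; "joint_vel": joint speeds; "joint_efforts": joint torques, N m; "position": TCP position; "ee_rot": TCP orientation; "contact_force": force on the tool from outside, world axes, zero at the start; "wrist_torque": the same for the moment, N m; "gripper_width": finger opening in mm; "grasp_force": force on a finger pad.
Only numpy, scipy, OpenCV 4.12 (cv2) and the standard library are available. Lean on these libraries where they do the work, as an engineer would, in place of code of your own. Each camera call takes 0.05 s, during which the arm holds its last target. There are 200 camera calls.

### The job

Let the waiting tray of crackers through to the sealer: push the counterweighted stop arm of the gate up past its balance point so that it stays up by itself, then push the tray along the slide until its front sits up against the rubber end stop. Only push, gently, with the fingertips or the outside of the fingers: grip and lift nothing, keep the tray flat on the slide, leave the arm raised and everything else on the bench where it is.

Things in the scene. Friction and masses are not known exactly. Their poses are not given: they have to be found in the camera images.
- slide: Stainless infeed slide fixed on the bench, 150 x 660 mm. Origin on the bench top under the lane's centre line; y runs along the lane (trays travel to -y), x across it (+x away from the robot), z up. Bed 50 mm above the bench, y = -300 to +360 mm. White guide strips along both sides from y = -215 to +355 mm, 116 mm apart inside, tops 80 mm above the bench
- end_stop (a point): Middle of the rubber face of the end stop, at bed height (50 mm above the bench); axes as the slide's. The stop stands across the lane, its top 30 mm above the bed, and is 200 mm from the slide's origin in -y
- gate: Stop gate clamped to the slide; fixed in a run, but its place along the lane varies. Axes as the slide's, origin on the bench under the lane's centre line. Clevis post beyond the lane (x = 113 to 151 mm, 54 mm wide, 140 mm high), slim rest post on the robot's side (x = -90 to -74 mm, 30 mm wide, 90 mm high). Carries the stop arm
- gate_arm (a joint): Angle of the stop arm: 0 = down, level across the lane on its rest; grows as the free end is raised; 1.66 = against its upper buffer, just past upright. Swings freely: let go below 0.95 rad it falls back down, let go above 1.1 rad it falls on over to the buffer within about 1 s and stays. Takes less than 1 N at the free end
- gate_pivot (a point): The arm's hinge axis (parallel to the lane), on the arm's centre line, 100 mm above the bench and 125 mm beyond the lane's centre line
- gate_end (a point): Free end of the stop arm, on its centre line: a 20 mm round steel tube, 285 mm from pivot to end, pointing towards the robot when down, underside then 90 mm above the bench. Its last 70 mm stand clear of slide and rest, only bench below. A white blade (90 mm along the tube, 8 mm thick, to 44 mm below its centre line) hangs over the lane; a round counterweight is on the tail
- tray: The waiting white tray of rice crackers, 110 mm (x) by 160 mm (y) by 28 mm high, 110 to 230 g, lying on the slide between the guide strips behind the stop arm (on its +y side). Origin at the centre of its underside, axes about as the slide's
- tray_front (a point): Middle of the tray's front (-y) edge, at its underside; 80 mm from the tray's origin
- spare_tray: Another full tray, the same size, on the bench; leave alone. Origin at the centre of its underside
- empty_trays: Stack of empty trays, 110 x 160 x 60 mm; leave alone. Origin at the centre of its underside
- wrench: Wrench 150 mm long lying on the bench; leave alone
- brush: Brush 150 mm long lying on the bench; leave alone
- bowl: Steel bowl, 100 mm wide, 40 mm high; leave alone. Origin at the centre of its underside
- sanitiser: Bottle 60 mm thick, 140 mm high, beyond the slide; leave alone. Origin at the centre of its underside
- pen_pot: Grey pot 66 mm wide, 75 mm high, beyond the slide; leave alone. Origin at the centre of its underside
Things that resemble listed ones, but are neither listed nor needed, are in the scene too. What is shaped like the tray but turquoise is not meant.

How it is judged (in metres and radians):
On the way, in this order (a step that is already met when the one before it is completed fails the run):
1. the stop arm is past its balance point, over at its upper buffer, staying up with the robot off it (value of joint gate_arm above 1.55 rad and contact force between each of the arm, the fingers and gate below 0.1 N), for 0.3 s.
2. the tray's front is up against the end stop (y of tray_front in the frame of end_stop below 0.005 m), for 0.1 s.
At the end, for the whole second after the job is handed in: The stop arm stands raised by itself at its upper buffer (joint above 1.55 rad); the tray lies flat on the slide between the guides, at rest, its front edge within 5 mm of the end stop (value of joint gate_arm above 1.55 rad and y of tray_front in the frame of end_stop between -0.005 and 0.005 m and x of tray in the frame of slide between -0.008 and 0.008 m and z of tray in the frame of slide below 0.054 m and angle between tray's own z axis and vertical below 0.05 rad and linear speed of tray below 0.01 m/s); the robot touches nothing.
It fails at once if the tray is lifted more than 10 mm off the slide or tipped more than 0.2 rad (z of tray in the frame of slide above 0.06 m or angle between tray's own z axis and vertical above 0.2 rad).
It fails at once if the stop arm or the tray is gripped, or pushed with more than 35 N (contact force between the fingers and gate above 35 N or contact force between the fingers and tray above 35 N).
It fails at once if something else on the bench is shifted by more than 20 mm (distance of any of spare_tray, empty_trays, wrench, brush, bowl, sanitiser, pen_pot from where it was at the start of the episode above 0.02 m).
It also fails if it takes over 61 s, if anything falls off the work surface, if the arm or the gripper's body presses on something with over 40 N, if the wrist force passes 120 N, or if a joint passes its speed limit or range.

## Working session

There is one attempt and no reset: what is moved stays moved. The work goes in short steps, Python scripts to look and compute and a tool call to move; the robot and the scene stay as the last step left them, time stands still between calls to the robot, and variables do not carry over. Pictures are saved under pics/ and viewed, at most 12 in all, crops included, and the job is handed in when it is done.

Besides the shell and the picture viewer there is one more tool, called after "Call:" by a JSON object that holds its "method" and its "body". apply_moves: Moves the arm, as the interface text tells. Its arguments: {"type":"object","properties":{"rows":{"type":"array"}},"required":["rows"]}

```bash
mkdir -p pics; cat > h.py <<'E'
import numpy as np, cv2
from bench import read_state, imaging, workorder, nets
def ray(im,rc):
    r,c=rc; R=np.array(im["rotation"]); R=R if R.shape==(3,3) else None
    d=np.array([(c-im["cx"])/im["fx"],(r-im["cy"])/im["fy"],1.]); return np.array(im["xyz"]),R@d
def at_z(im,rc,z):
    o,d=ray(im,rc); return o+d*(z-o[2])/d[2]
def proj(im,p):
    q=np.array(im["rotation"]).T@(np.array(p,float)-np.array(im["xyz"])); return [im["cy"]+im["fy"]*q[1]/q[2], im["cx"]+im["fx"]*q[0]/q[2]]
def tri(im1,a,im2,b):
    o1,d1=ray(im1,a);o2,d2=ray(im2,b)
    t=np.linalg.lstsq(np.stack([d1,-d2],1),o2-o1,rcond=None)[0]
    p,q=o1+d1*t[0],o2+d2*t[1]; return (p+q)/2,np.linalg.norm(p-q)
E
python3 - <<'E'
from h import *
np.set_printoptions(precision=1,suppress=True)
s=read_state();print(s)
I={}
for c in("side","top"):
    im=I[c]=imaging.get_image(c);cv2.imwrite(f"pics/{c}0.png",im["pixels"][:,:,::-1]);print(c,im["xyz"],np.shape(im["rotation"]),im["fx"])
for q,z in(("slide",0),("end_stop",50),("gate",0),("gate_pivot",100),("gate_end",100),("tray",50),("tray_front",50)):
    for c in I:
        print(q,c,[(np.round(d["location"]),round(d["score"],2),at_z(I[c],d["location"],z)) for d in nets.pinpoint(c,q)[:3]])
E
```

```text
{'clock': 0.0, 'joints': array([ 1.4,  0.4,  0. , -0. , -1.2, -0.3]), 'joint_vel': array([-0., -0., -0., -0.,  0., -0.]), 'joint_efforts': array([  0. , -39.2,  18.8,   4.2,  -0. ,  -0. ]), 'position': array([274.9, 560.7, 255.2]), 'ee_rot': array([ 1. , -0.2, -0. ,  0. ]), 'contact_force': array([-0.2, -0.5, -0.4]), 'wrist_torque': array([-0.,  0., -0.]), 'grasp_force': 0.0, 'gripper_width': 85.09348662452629}
side [  48.  -451.9  849.7] (4,) 385.3591127572116
top [ 387.7   97.8 1314.4] (4,) 408.21373654426515Traceback (most recent call last):
  File "<stdin>", line 9, in <module>
  File "h.py", line 7, in at_z
    o,d=ray(im,rc); return o+d*(z-o[2])/d[2]
        ~~~^^^^^^^
  File "h.py", line 5, in ray
    d=np.array([(c-im["cx"])/im["fx"],(r-im["cy"])/im["fy"],1.]); return np.array(im["xyz"]),R@d
                                                                                             ~^~
ValueError: matmul: Input operand 0 does not have enough dimensions (has 0, gufunc core with signature (n?,k),(k,m?)->(n?,m?) requires 1)
```

```bash
python3 - <<'E'
s=open('h.py').read()
s=s.replace('R=np.array(im["rotation"]); R=R if R.shape==(3,3) else None','R=rot(im)').replace('np.array(im["rotation"]).T@','rot(im).T@')
s=s.replace('def ray','from scipy.spatial.transform import Rotation\ndef rot(im): return Rotation.from_quat(im["rotation"]).as_matrix()\ndef ray',1)
open('h.py','w').write(s)
E
python3 - <<'E'
from h import *
np.set_printoptions(precision=1,suppress=True)
s=read_state();print(s["ee_rot"].tolist())
I={}
for c in("side","top"):
    im=I[c]=imaging.get_image(c);cv2.imwrite(f"pics/{c}0.png",im["pixels"][:,:,::-1])
for q,z in(("slide",0),("end_stop",50),("gate",0),("gate_pivot",100),("gate_end",100),("tray",50),("tray_front",50)):
    for c in I:
        print(q,c,[(np.round(d["location"]),round(d["score"],2),at_z(I[c],d["location"],z)) for d in nets.pinpoint(c,q)[:3]])
E
```

```text
[0.9741333783599674, -0.2259722655275197, -0.00011626241846871586, 0.0008263536815190959]
slide side [(array([255., 344.]), 0.95, array([562. , -52.9,  -0. ])), (array([202., 214.]), 0.66, array([377.1, 331.1,  -0. ]))]
slide top [(array([189., 315.]), 0.84, array([572.4, -46.6,   0. ]))]
end_stop side [(array([295., 413.]), 0.97, array([ 583.9, -259. ,   50. ])), (array([165., 184.]), 0.71, array([362.3, 482.9,  50. ]))]
end_stop top [(array([182., 383.]), 0.97, array([ 595.3, -252.2,   50. ]))]
gate side [(array([239., 325.]), 0.84, array([556.2,  18.6,   0. ]))]
gate top [(array([192., 294.]), 0.69, array([562.6,  22. ,  -0. ]))]
gate_pivot side [(array([192., 365.]), 0.75, array([698.4,  27. , 100. ]))]
gate_pivot top [(array([143., 293.]), 0.66, array([696.3,  35.2, 100. ])), (array([241., 298.]), 0.35, array([402.7,  14.4, 100. ]))]
gate_end side [(array([244., 287.]), 0.64, array([411.7,   7.9, 100. ]))]
gate_end top [(array([243., 298.]), 0.83, array([397.5,  11.7, 100. ])), (array([244., 128.]), 0.63, array([380.2, 517.8, 100. ])), (array([251., 408.]), 0.33, array([ 380.9, -313. ,  100. ]))]
tray side [(array([205., 301.]), 0.94, array([551.9, 127.6,  50. ])), (array([240., 156.]), 0.58, array([163.9, 254.2,  50. ])), (array([221., 321.]), 0.31, array([558.9,  47.2,  50. ]))]
tray top [(array([196., 259.]), 0.69, array([540.6, 135.2,  50. ])), (array([314., 203.]), 0.65, array([172.4, 295.4,  50. ]))]
tray_front side [(array([218., 320.]), 0.94, array([564.5,  55.9,  50. ])), (array([222., 171.]), 0.9, array([224.8, 288.7,  50. ]))]
tray_front top [(array([190., 287.]), 0.92, array([560.3,  47.1,  50. ]))]
```

View pics/top0.png

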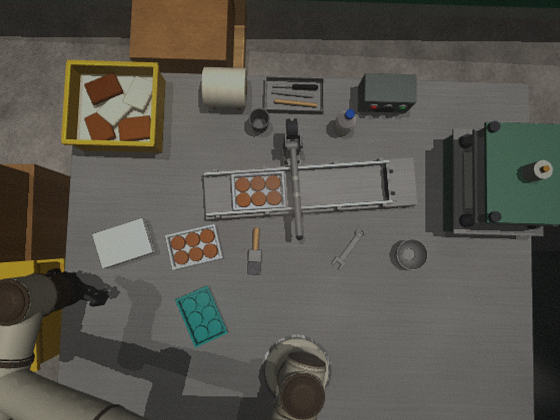

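View pics/side0.png

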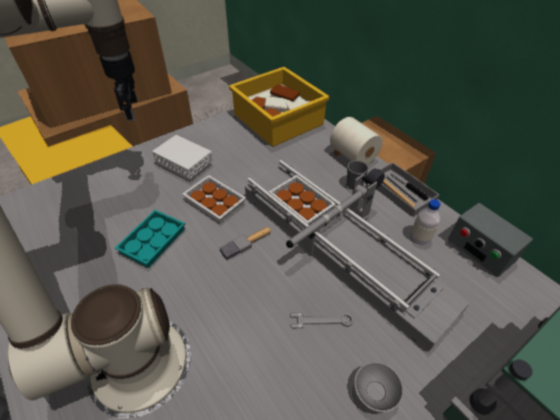

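The side and top pictures agree. There are two white tray-shaped things:
- **On the slide:** top (r190, c259), side (r205, c301). It lies between the guides behind the arm, so it is the tray meant.
- **On the bench:** top (r247, c193). This is the spare.

The turquoise one at top (r315, c203) is not meant. The tube's free end is at top (r237, c299), side (r243, c289). Next I fit the slide pose and check it with an overlay crop.

```bash
python3 - <<'E'
from h import *
from scipy.optimize import least_squares
np.set_printoptions(precision=1,suppress=True)
I={c:imaging.get_image(c) for c in("side","top")}
P={"slide":(0,0,0),"end_stop":(0,-200,50),"gate":(0,None,0),"gate_pivot":(125,None,100),"gate_end":(-160,None,100)}
obs=[(c,q,nets.pinpoint(c,q)[0]["location"]) for c in I for q in list(P)+["tray_front","tray"]]
def W(p,l):
    c,s=np.cos(p[2]),np.sin(p[2]); return [p[0]+c*l[0]-s*l[1],p[1]+s*l[0]+c*l[1],l[2]]
def loc(p,q):
    if q=="tray_front": return (0,p[4],50)
    if q=="tray": return (0,p[4]+80,50)
    l=P[q]; return (l[0],p[3] if l[1] is None else l[1],l[2])
f=lambda p:np.concatenate([np.array(proj(I[c],W(p,loc(p,q))))-l for c,q,l in obs])
r=least_squares(f,[570,-50,.09,70,100],loss="soft_l1",x_scale=[10,10,.1,10,10]);p=r.x
print(p[:2],p[2],p[3:]);
for o,e in zip(obs,f(p).reshape(-1,2)):print(o[:2],e)
for q in list(P)+["tray_front","tray"]: print(q,np.array(W(p,loc(p,q))))
np.save("p.npy",p)
im=I["top"]; k=3; r0,c0=110,195
v=cv2.resize(im["pixels"][r0:r0+150,c0:c0+230,::-1],None,fx=k,fy=k,interpolation=2)
def poly(ls,col,closed=True):
    a=np.array([[((b[1]-c0+.5)*k),((b[0]-r0+.5)*k)] for b in (proj(im,W(p,l)) for l in ls)]).astype(int)
    cv2.polylines(v,[a],closed,col,1)
poly([(-58,-215,80),(-58,355,80),(58,355,80),(58,-215,80)],(0,255,0))
poly([(-75,-300,50),(-75,360,50),(75,360,50),(75,-300,50)],(255,255,0))
g,t=p[3:]
poly([(-160,g-10,100),(-160,g+10,100),(125,g+10,100),(125,g-10,100)],(0,0,255))
poly([(-55,t,78),(55,t,78),(55,t+160,78),(-55,t+160,78)],(255,0,255))
poly([(-58,-200,80),(58,-200,80)],(0,255,255))
cv2.imwrite("pics/ov.png",v)
E
```

```text
Traceback (most recent call last):
IndexError: list index out of range
```

```bash
cat > fit.py <<'E'
from h import *
from scipy.optimize import least_squares
np.set_printoptions(precision=1,suppress=True)
P={"slide":(0,0,0),"end_stop":(0,-200,50),"gate":(0,None,0),"gate_pivot":(125,None,100),"gate_end":(-160,None,100)}
Q=list(P)+["tray_front","tray"]
I={};obs=[]
for c in("side","top"):
    for k in range(2):
        I[c]=imaging.get_image(c)
        for q in Q:
            d=nets.pinpoint(c,q)
            if d and d[0]["score"]>.4: obs.append((c,q,d[0]["location"]))
def W(p,l):
    c,s=np.cos(p[2]),np.sin(p[2]); return [p[0]+c*l[0]-s*l[1],p[1]+s*l[0]+c*l[1],l[2]]
def loc(p,q):
    if q=="tray_front": return (0,p[4],50)
    if q=="tray": return (0,p[4]+80,50)
    l=P[q]; return (l[0],p[3] if l[1] is None else l[1],l[2])
f=lambda p:np.concatenate([np.array(proj(I[c],W(p,loc(p,q))))-l for c,q,l in obs])
r=least_squares(f,[570,-50,.09,70,100],loss="soft_l1",x_scale=[10,10,.1,10,10]);p=r.x
print(p[:2],round(p[2],4),p[3:]);
for o,e in zip(obs,f(p).reshape(-1,2)):print(o[:2],e)
for q in Q: print(q,np.array(W(p,loc(p,q))))
np.save("p.npy",p)
im=I["top"]; k=3; r0,c0=110,195
v=cv2.resize(im["pixels"][r0:r0+150,c0:c0+230,::-1],None,fx=k,fy=k,interpolation=2)
def poly(ls,col,closed=True):
    a=np.array([[((b[1]-c0+.5)*k),((b[0]-r0+.5)*k)] for b in (proj(im,W(p,l)) for l in ls)]).astype(int)
    cv2.polylines(v,[a],closed,col,1)
poly([(-58,-215,80),(-58,355,80),(58,355,80),(58,-215,80)],(0,255,0))
poly([(-75,-300,50),(-75,360,50),(75,360,50),(75,-300,50)],(255,255,0))
g,t=p[3:]
poly([(-160,g-10,100),(-160,g+10,100),(125,g+10,100),(125,g-10,100)],(0,0,255))
poly([(-55,t,78),(55,t,78),(55,t+160,78),(-55,t+160,78)],(255,0,255))
poly([(-58,-200,80),(58,-200,80)],(0,255,255))
cv2.imwrite("pics/ov.png",v)
E
python3 fit.py
```

```text
[570.1 -58.8] 0.097 [ 81.7 117.2]
('side', 'slide') [ 0.8 -1.1]
('side', 'end_stop') [-1.3  0. ]
('side', 'gate') [-1.1 -0.5]
('side', 'gate_pivot') [ 0.6 -5.9]
('side', 'gate_end') [ 1. -0.]
('side', 'tray_front') [ -4.9 145.4]
('side', 'tray') [-40.9 145.9]
('side', 'slide') [ 1.5 -1.6]
('side', 'end_stop') [-1.  -2.6]
('side', 'gate') [-1.7 -0.1]
('side', 'gate_pivot') [-0.5 -5. ]
('side', 'gate_end') [ 0.1 -1.5]
('side', 'tray_front') [ -4.5 145.3]
('side', 'tray') [-2.8 -2.4]
('top', 'slide') [0.2 1.6]
('top', 'end_stop') [0.1 3.9]
('top', 'gate') [1.4 2. ]
('top', 'gate_pivot') [1.5 0.4]
('top', 'gate_end') [-1.9  1.7]
('top', 'tray_front') [-100.6   94.1]
('top', 'tray') [ 0.2 -1. ]
('top', 'slide') [0.8 0.1]
('top', 'end_stop') [-1.8  1.1]
('top', 'gate') [ 0.9 -0.6]
('top', 'gate_pivot') [1.5 4.1]
('top', 'gate_end') [-0.2  1.2]
('top', 'tray_front') [-2.7 -1.4]
('top', 'tray') [-121.1   56.2]
slide [570.1 -58.8   0. ]
end_stop [ 589.5 -257.8   50. ]
gate [562.2  22.6   0. ]
gate_pivot [686.6  34.7 100. ]
gate_end [402.9   7.1 100. ]
tray_front [558.7  57.9  50. ]
tray [551.  137.5  50. ]
```

View pics/ov.png

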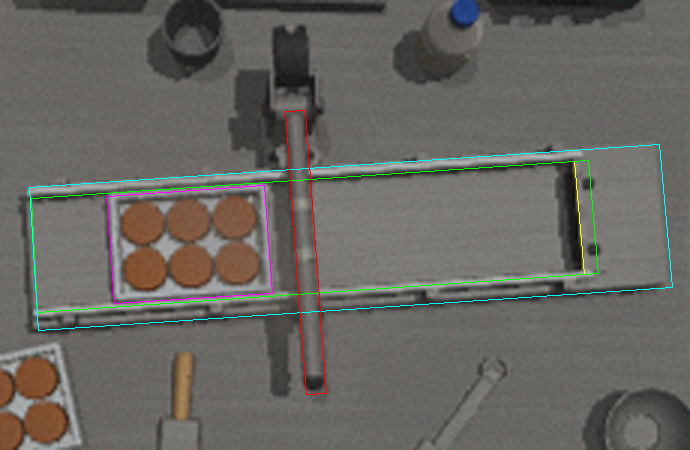

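The overlay agrees within about 2 px. The tube end is near (408, 9) and the slide yaw is 0.097. I'll travel high to a place just in front of the free end, with the fingers shut and tool x along slide x.

Call:
{"method": "apply_moves", "body": {"rows": [{"hand": -1,"delta_pos": [41,58,0],"yaw": -0.1},{"hand": -1,"delta_pos": [82,115,0],"yaw": -0.2},{"hand": -1,"delta_pos": [326,459,0],"yaw": -0.3},{"hand": -1,"delta_pos": [326,459,0],"yaw": -0.4},{"hand": -1,"delta_pos": [326,459,0],"yaw": -0.5},{"hand": -1,"delta_pos": [326,459,0],"yaw": -0.553},{"hand": -1,"delta_pos": [326,459,0],"yaw": -0.553},{"hand": -1,"delta_pos": [326,459,0],"yaw": -0.553},{"hand": -1,"delta_pos": [326,459,0],"yaw": -0.553},{"hand": -1,"delta_pos": [326,459,0],"yaw": -0.553},{"hand": -1,"delta_pos": [326,459,0],"yaw": -0.553},{"hand": -1,"delta_pos": [326,459,0],"yaw": -0.553}]}}

```text
clock: 3.7
position: [355.3, 65.8, 256.9]
ee_rot: [0.999, 0.049, 0.001, -0.0]
contact_force: [2.4, 0.1, 0.1]
gripper_width: 0.1
grasp_force: 0.0
```

Call:
{"method": "apply_moves", "body": {"rows": [{"hand": -1,"delta_pos": [0,0,0],"yaw": 0},{"hand": -1,"delta_pos": [0,0,0],"yaw": 0},{"hand": -1,"delta_pos": [0,0,0],"yaw": 0}]}}

```text
clock: 3.95
position: [355.8, 67.6, 256.6]
ee_rot: [0.999, 0.048, 0.0, -0.0]
contact_force: [-1.1, 1.7, -0.4]
gripper_width: -0.3
grasp_force: 0.0
```

Call:
{"method": "apply_moves", "body": {"rows": [{"hand": -1,"delta_pos": [4,31,0],"yaw": 0},{"hand": -1,"delta_pos": [4,63,0],"yaw": 0},{"hand": -1,"delta_pos": [4,63,40],"yaw": 0},{"hand": -1,"delta_pos": [4,63,80],"yaw": 0},{"hand": -1,"delta_pos": [4,63,120],"yaw": 0},{"hand": -1,"delta_pos": [4,63,147],"yaw": 0},{"hand": -1,"delta_pos": [4,63,147],"yaw": 0},{"hand": -1,"delta_pos": [4,63,147],"yaw": 0},{"hand": -1,"delta_pos": [4,63,147],"yaw": 0}]}}

```text
clock: 4.7
position: [367.3, 6.9, 110.6]
ee_rot: [0.999, 0.05, 0.001, -0.0]
contact_force: [-0.3, -0.2, -0.1]
gripper_width: -0.4
grasp_force: 0.0
```

```bash
python3 - <<'E'
from h import *
np.set_printoptions(precision=1,suppress=True)
s=read_state();print(s["position"],s["joints"],s["contact_force"])
w=imaging.get_image("wrist")["pixels"];t=imaging.get_image("side")["pixels"]
t=cv2.resize(t[170:300,200:400],None,fx=2.8,fy=2.8)
cv2.imwrite("pics/a.png",np.hstack([cv2.resize(w,(400,300)),np.zeros((300,5,3),np.uint8),t[:300,:390]])[:,:,::-1])
E
```

```text
[367.3   6.9 110.6] [ 0.5  0.1 -0.8  0.  -0.6  1.2] [-0.3 -0.2 -0.1]
```

View pics/a.png

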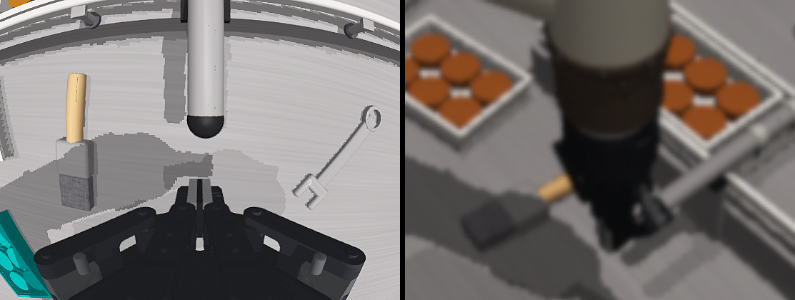

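The wrist view shows the tube's rounded black end at (125, 206), almost in line with the finger pair (column 200), with brush and wrench clear. I'll creep +x until contact.

Call:
{"method": "apply_moves", "body": {"rows": [{"hand": -1,"delta_pos": [10,5,4],"yaw": 0},{"hand": -1,"delta_pos": [18,5,4],"yaw": 0},{"hand": -1,"delta_pos": [22,5,4],"yaw": 0},{"hand": -1,"delta_pos": [24,5,4],"yaw": 0},{"hand": -1,"delta_pos": [24,5,4],"yaw": 0}]}}

```text
clock: 5.22
position: [390.8, 3.0, 105.9]
ee_rot: [0.999, 0.048, 0.001, -0.0]
contact_force: [0.6, -1.0, 0.6]
gripper_width: 0.0
grasp_force: 0.0
```

Call:
{"method": "apply_moves", "body": {"rows": [{"hand": -1,"delta_pos": [1.5,0,0],"yaw": 0},{"hand": -1,"delta_pos": [3,0,0],"yaw": 0},{"hand": -1,"delta_pos": [4,0,0],"yaw": 0},{"hand": -1,"delta_pos": [4,0,0],"yaw": 0}]}}

```text
clock: 5.55
position: [394.2, 3.2, 105.4]
ee_rot: [0.999, 0.049, 0.0, 0.0]
contact_force: [0.4, 0.8, -0.1]
gripper_width: -0.0
grasp_force: 0.0
```

Call:
{"method": "apply_moves", "body": {"rows": [{"hand": -1,"delta_pos": [1.5,0,0],"yaw": 0},{"hand": -1,"delta_pos": [3,0,0],"yaw": 0},{"hand": -1,"delta_pos": [4,0,0],"yaw": 0},{"hand": -1,"delta_pos": [4,0,0],"yaw": 0}]}}

```text
clock: 5.88
position: [396.5, 3.1, 104.9]
ee_rot: [0.999, 0.048, -0.002, 0.0]
contact_force: [-4.3, 0.9, 2.8]
gripper_width: 0.1
grasp_force: 2.3
```

```bash
python3 - <<'E'
from h import *
w=imaging.get_image("wrist")["pixels"]
cv2.imwrite("pics/b.png",cv2.resize(w[140:340,170:390],None,fx=2.5,fy=2.5)[:,:,::-1])
E
```

```text
(no output)
```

View pics/b.png

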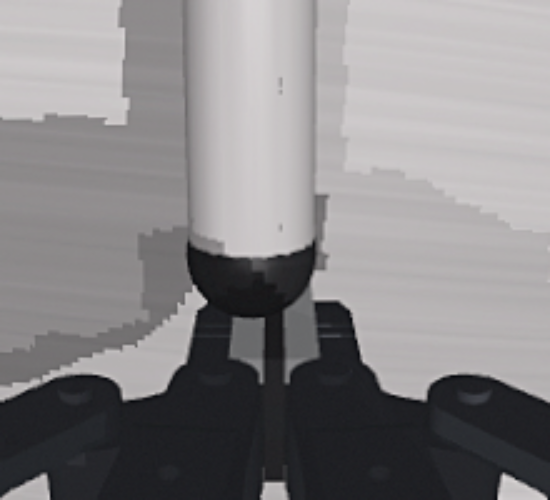

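Contact at the ball end: -4.3 N in x. Now I press a little harder and lift along the arc so friction carries the light end up.

Call:
{"method": "apply_moves", "body": {"rows": [{"hand": -1,"delta_pos": [3,0,0],"yaw": 0},{"hand": -1,"delta_pos": [4,0,-3],"yaw": 0},{"hand": -1,"delta_pos": [4,0,-8],"yaw": 0},{"hand": -1,"delta_pos": [4.5,0,-14],"yaw": 0},{"hand": -1,"delta_pos": [5,0,-20],"yaw": 0},{"hand": -1,"delta_pos": [5.5,0,-26],"yaw": 0},{"hand": -1,"delta_pos": [6,0,-32],"yaw": 0},{"hand": -1,"delta_pos": [6,0,-32],"yaw": 0}]}}

```text
clock: 6.6
position: [398.5, 2.8, 135.9]
ee_rot: [0.999, 0.047, -0.006, 0.001]
contact_force: [-10.8, 3.8, 0.7]
gripper_width: -0.1
grasp_force: 5.5
```

```bash
python3 - <<'E'
from h import *
print(read_state()["contact_force"])
w=imaging.get_image("wrist")["pixels"][120:320,150:410];t=imaging.get_image("side")["pixels"][160:320,240:440]
cv2.imwrite("pics/c.png",np.hstack([cv2.resize(w,(390,300)),cv2.resize(t,(375,300))])[:,:,::-1])
E
```

```text
[-10.81729652   3.83767317   0.71456615]
```

View pics/c.png

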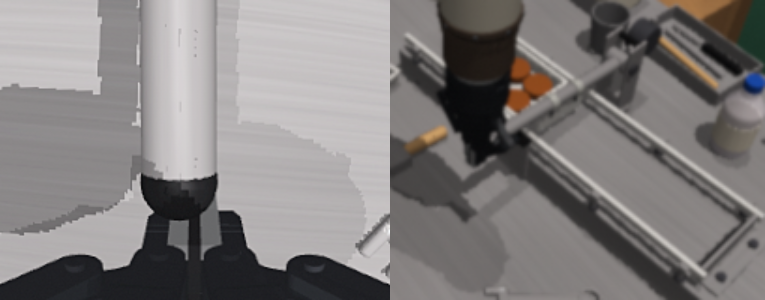

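The ball end kept its place relative to the fingertips while they rose 31 mm, so the tube is coming up with them. I'll continue along the arc.

Call:
{"method": "apply_moves", "body": {"rows": [{"hand": -1,"delta_pos": [1.5,0,-10],"yaw": 0},{"hand": -1,"delta_pos": [4,0,-24],"yaw": 0},{"hand": -1,"delta_pos": [7,0,-37],"yaw": 0},{"hand": -1,"delta_pos": [10.5,0,-50],"yaw": 0},{"hand": -1,"delta_pos": [15,0,-63],"yaw": 0},{"hand": -1,"delta_pos": [20,0,-76],"yaw": 0},{"hand": -1,"delta_pos": [26,0,-88],"yaw": 0},{"hand": -1,"delta_pos": [32,0,-101],"yaw": 0},{"hand": -1,"delta_pos": [39,0,-113],"yaw": 0},{"hand": -1,"delta_pos": [46,0,-124],"yaw": 0}]}}

```text
clock: 7.53
position: [441.5, 6.8, 260.3]
ee_rot: [0.999, 0.048, -0.011, 0.001]
contact_force: [-24.0, 4.3, 14.7]
gripper_width: 0.0
grasp_force: 12.0
```

```bash
python3 - <<'E'
from h import *
w=imaging.get_image("wrist")["pixels"][60:360,100:460];t=imaging.get_image("side")["pixels"][80:320,200:480]
cv2.imwrite("pics/d.png",np.hstack([cv2.resize(w,(360,300)),cv2.resize(t,(350,300))])[:,:,::-1])
E
```

```text
(no output)
```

View pics/d.png

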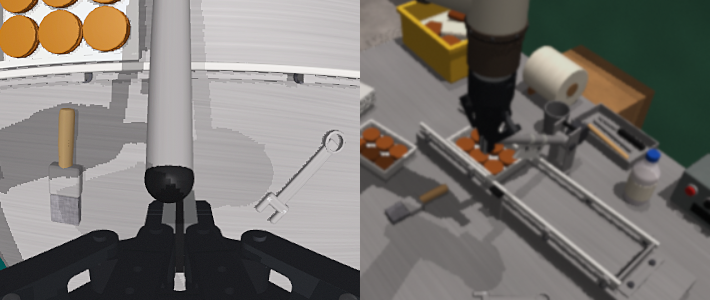

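The tube is clearly up (side view: end at (140, 505)). The force is 28 N and directed along the tube, so I'm pressing too hard radially. I'll ease off before continuing.

Call:
{"method": "apply_moves", "body": {"rows": [{"hand": -1,"delta_pos": [-3,0,-2],"yaw": 0},{"hand": -1,"delta_pos": [-6,0,-4],"yaw": 0},{"hand": -1,"delta_pos": [-6,0,-4],"yaw": 0}]}}

```text
clock: 7.88
position: [443.3, 7.7, 265.8]
ee_rot: [0.999, 0.049, -0.0, 0.0]
contact_force: [-4.8, -0.7, 2.5]
gripper_width: 0.0
grasp_force: 2.2
```

Call:
{"method": "apply_moves", "body": {"rows": [{"hand": -1,"delta_pos": [7,0,-10],"yaw": 0},{"hand": -1,"delta_pos": [15.5,0,-21],"yaw": 0},{"hand": -1,"delta_pos": [24.5,0,-31],"yaw": 0},{"hand": -1,"delta_pos": [34,0,-41],"yaw": 0},{"hand": -1,"delta_pos": [44,0,-50],"yaw": 0},{"hand": -1,"delta_pos": [54.5,0,-59],"yaw": 0},{"hand": -1,"delta_pos": [54.5,0,-59],"yaw": 0}]}}

```text
clock: 8.47
position: [501.1, 13.8, 325.9]
ee_rot: [0.999, 0.049, 0.003, -0.0]
contact_force: [-0.3, 0.2, 0.6]
gripper_width: -0.3
grasp_force: 0.0
```

Call:
{"method": "apply_moves", "body": {"rows": [{"hand": -1,"delta_pos": [12,0,-7],"yaw": 0},{"hand": -1,"delta_pos": [28,0,-17],"yaw": 0},{"hand": -1,"delta_pos": [45,0,-26],"yaw": 0},{"hand": -1,"delta_pos": [62,0,-34],"yaw": 0},{"hand": -1,"delta_pos": [80,0,-41],"yaw": 0},{"hand": -1,"delta_pos": [80,0,-41],"yaw": 0}]}}

```text
clock: 8.97
position: [580.6, 21.5, 364.8]
ee_rot: [0.999, 0.048, 0.001, 0.0]
contact_force: [1.0, 0.2, 0.4]
gripper_width: -0.5
grasp_force: 0.0
```

```bash
python3 - <<'E'
from h import *
w=imaging.get_image("wrist")["pixels"][0:360,100:460];t=imaging.get_image("side")["pixels"][40:280,200:480]
cv2.imwrite("pics/e.png",np.hstack([cv2.resize(w,(360,360)),cv2.resize(t,(420,360))])[:,:,::-1])
E
```

```text
(no output)
```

View pics/e.png

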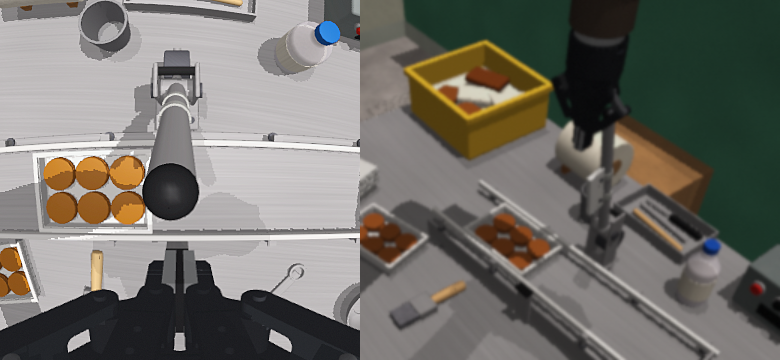

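The tube has left the finger and is swinging over to upright (its ball end is at (190, 170) in the wrist view). I'll retreat and go high around to behind the tray.

Call:
{"method": "apply_moves", "body": {"rows": [{"hand": -1,"delta_pos": [-40,0,0],"yaw": 0},{"hand": -1,"delta_pos": [-60,-20,0],"yaw": 0},{"hand": -1,"delta_pos": [-60,-60,0],"yaw": 0},{"hand": -1,"delta_pos": [-50,-100,0],"yaw": 0},{"hand": -1,"delta_pos": [-40,-140,0],"yaw": 0},{"hand": -1,"delta_pos": [-30,-180,0],"yaw": 0},{"hand": -1,"delta_pos": [-18,-220,0],"yaw": 0},{"hand": -1,"delta_pos": [-18,-246,0],"yaw": 0},{"hand": -1,"delta_pos": [-18,-246,40],"yaw": 0},{"hand": -1,"delta_pos": [-18,-246,80],"yaw": 0},{"hand": -1,"delta_pos": [-18,-246,120],"yaw": 0},{"hand": -1,"delta_pos": [-18,-246,120],"yaw": 0}]}}

```text
clock: 10.07
position: [530.4, 261.3, 235.8]
ee_rot: [0.999, 0.048, -0.008, 0.004]
contact_force: [-0.6, -0.7, -2.2]
gripper_width: 0.0
grasp_force: 0.0
```

```bash
python3 - <<'E'
from h import *
np.set_printoptions(precision=1,suppress=True)
s=read_state(); im=imaging.get_image("top"); si=imaging.get_image("side")
for c,i in(("top",im),("side",si)):
  for q,z in(("gate_end",385),("tray",50),("tray_front",50),("end_stop",50)):
    print(c,q,[(np.round(d["location"]),round(d["score"],2),at_z(i,d["location"],z)) for d in nets.pinpoint(c,q)[:2]])
a=cv2.resize(im["pixels"][90:240,180:430],(500,300));w=imaging.get_image("wrist")["pixels"]
cv2.imwrite("pics/f.png",np.hstack([a,cv2.resize(si["pixels"][100:300,200:400],(300,300))])[:,:,::-1])
print(s["position"],s["joints"])
E
```

```text
top gate_end [(array([106., 300.]), 0.93, array([713.1,  36.4, 385. ]))]
top tray [(array([315., 202.]), 0.72, array([170.3, 296.3,  50. ])), (array([191., 260.]), 0.56, array([555.7, 131.6,  50. ]))]
top tray_front [(array([190., 282.]), 0.78, array([559.6,  61.5,  50. ])), (array([291., 189.]), 0.7, array([241.7, 338.6,  50. ]))]
top end_stop [(array([182., 381.]), 0.6, array([ 595.7, -245.6,   50. ]))]
side gate_end [(array([ 99., 390.]), 0.86, array([711.3,  26.5, 385. ]))]
side tray [(array([240., 158.]), 0.8, array([168.2, 249.8,  50. ])), (array([206., 300.]), 0.73, array([546.9, 124.9,  50. ]))]
side tray_front [(array([221., 322.]), 0.88, array([561.6,  46.1,  50. ])), (array([222., 172.]), 0.63, array([226.4, 285.8,  50. ]))]
side end_stop [(array([294., 414.]), 0.74, array([ 586.5, -258.3,   50. ]))]
[530.4 261.3 235.8] [ 0.7  0.4 -0.1 -0.  -1.1  0.9]
```

View pics/f.png

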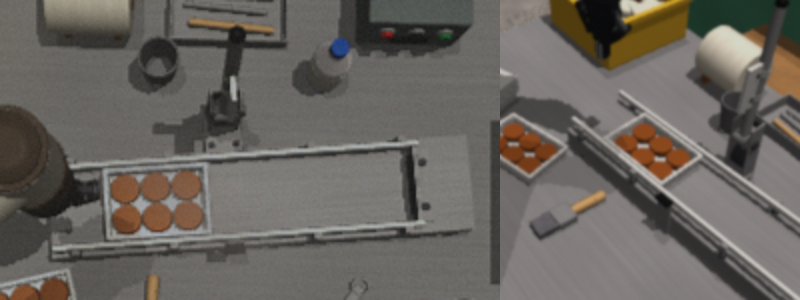

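The top view shows the arm's ball at (713, 36), past its pivot, so it is at its buffer and staying up. The tray is still at about (551, 130). I'll lower the fingers behind it.

Call:
{"method": "apply_moves", "body": {"rows": [{"hand": -1,"delta_pos": [9,-3,0],"yaw": 0},{"hand": -1,"delta_pos": [9,-3,30],"yaw": 0},{"hand": -1,"delta_pos": [9,-3,60],"yaw": 0},{"hand": -1,"delta_pos": [9,-3,90],"yaw": 0},{"hand": -1,"delta_pos": [9,-3,110],"yaw": 0},{"hand": -1,"delta_pos": [9,-3,120],"yaw": 0},{"hand": -1,"delta_pos": [9,-3,120],"yaw": 0},{"hand": -1,"delta_pos": [9,-3,120],"yaw": 0}]}}

```text
clock: 11.28
position: [545.4, 268.4, 125.7]
ee_rot: [0.999, 0.049, 0.0, 0.0]
contact_force: [-0.1, 0.7, 0.6]
gripper_width: -0.1
grasp_force: 0.0
```

```bash
python3 - <<'E'
from h import *
w=imaging.get_image("wrist")["pixels"]
cv2.imwrite("pics/g.png",w[:,:,::-1])
print(read_state()["position"])
E
```

```text
[545.78056368 268.73104865 126.67387034]
```

View pics/g.png

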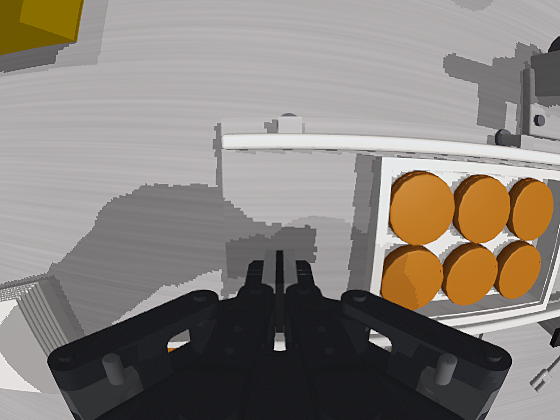

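The wrist view shows the fingers (tips about (255, 280)) over the bed behind the tray's back edge (column 372), between the guides at rows 142 and 325. I'll lower to tray height, then push.

Call:
{"method": "apply_moves", "body": {"rows": [{"hand": -1,"delta_pos": [-4,0,15],"yaw": 0},{"hand": -1,"delta_pos": [-4,0,30],"yaw": 0},{"hand": -1,"delta_pos": [-4,0,38],"yaw": 0},{"hand": -1,"delta_pos": [-4,0,40],"yaw": 0},{"hand": -1,"delta_pos": [-4,0,40],"yaw": 0},{"hand": -1,"delta_pos": [-4,0,40],"yaw": 0}]}}

```text
clock: 11.83
position: [541.4, 268.1, 86.5]
ee_rot: [0.999, 0.049, 0.001, -0.001]
contact_force: [0.0, 0.4, -0.8]
gripper_width: 0.2
grasp_force: 0.0
```

Call:
{"method": "apply_moves", "body": {"rows": [{"hand": -1,"delta_pos": [0,8,0],"yaw": 0},{"hand": -1,"delta_pos": [0,16,0],"yaw": 0},{"hand": -1,"delta_pos": [0,24,0],"yaw": 0},{"hand": -1,"delta_pos": [0,32,0],"yaw": 0},{"hand": -1,"delta_pos": [0,42,0],"yaw": 0},{"hand": -1,"delta_pos": [0,52,0],"yaw": 0},{"hand": -1,"delta_pos": [0,62,0],"yaw": 0},{"hand": -1,"delta_pos": [0,72,0],"yaw": 0},{"hand": -1,"delta_pos": [0,82,0],"yaw": 0},{"hand": -1,"delta_pos": [0,92,0],"yaw": 0},{"hand": -1,"delta_pos": [0,102,0],"yaw": 0},{"hand": -1,"delta_pos": [0,112,0],"yaw": 0}]}}

```text
clock: 12.83
position: [551.8, 155.4, 85.5]
ee_rot: [0.999, 0.049, 0.0, -0.0]
contact_force: [-0.4, 1.3, 1.5]
gripper_width: 0.2
grasp_force: 1.1
```

```bash
python3 - <<'E'
from h import *
np.set_printoptions(precision=1,suppress=True)
p=np.load("p.npy")
for c in("top","side"):
  i=imaging.get_image(c)
  for q in("tray","tray_front","end_stop"):
    for d in nets.pinpoint(c,q)[:2]:
      w=at_z(i,d["location"],50); r=w[:2]-p[:2]; s,k=np.sin(p[2]),np.cos(p[2])
      print(c,q,round(d["score"],2),"slide xy",np.array([k*r[0]+s*r[1],-s*r[0]+k*r[1]]))
E
```

```text
top tray 0.87 slide xy [  2.7 118.7]
top tray 0.78 slide xy [-360.4  397.4]
top tray_front 0.79 slide xy [-293.4  420.8]
top tray_front 0.65 slide xy [-1.6 43.6]
top end_stop 0.91 slide xy [   3.5 -194.4]
side tray 0.96 slide xy [  2.1 109.3]
side tray 0.58 slide xy [-377.7  351.4]
side tray_front 0.96 slide xy [-313.7  375.7]
side tray_front 0.69 slide xy [12.6 33.2]
side end_stop 0.67 slide xy [   1.  -199.8]
```

Tray pushed about 80 mm, staying central; about 235 mm remain.

Call:
{"method": "apply_moves", "body": {"rows": [{"hand": -1,"delta_pos": [0,10,0],"yaw": 0},{"hand": -1,"delta_pos": [0,22,0],"yaw": 0},{"hand": -1,"delta_pos": [0,36,0],"yaw": 0},{"hand": -1,"delta_pos": [0,50,0],"yaw": 0},{"hand": -1,"delta_pos": [0,64,0],"yaw": 0},{"hand": -1,"delta_pos": [0,78,0],"yaw": 0},{"hand": -1,"delta_pos": [0,92,0],"yaw": 0},{"hand": -1,"delta_pos": [0,106,0],"yaw": 0},{"hand": -1,"delta_pos": [0,120,0],"yaw": 0},{"hand": -1,"delta_pos": [0,134,0],"yaw": 0},{"hand": -1,"delta_pos": [0,146,0],"yaw": 0},{"hand": -1,"delta_pos": [0,156,0],"yaw": 0}]}}

```text
clock: 14.23
position: [566.7, -0.7, 85.3]
ee_rot: [0.999, 0.048, -0.0, 0.0]
contact_force: [-0.5, 0.9, -0.4]
gripper_width: -0.2
grasp_force: 0.3
```

Call:
{"method": "apply_moves", "body": {"rows": [{"hand": -1,"delta_pos": [0,10,0],"yaw": 0},{"hand": -1,"delta_pos": [0,20,0],"yaw": 0},{"hand": -1,"delta_pos": [0,30,0],"yaw": 0},{"hand": -1,"delta_pos": [0,38,0],"yaw": 0},{"hand": -1,"delta_pos": [0,44,0],"yaw": 0},{"hand": -1,"delta_pos": [0,50,0],"yaw": 0},{"hand": -1,"delta_pos": [0,55,0],"yaw": 0},{"hand": -1,"delta_pos": [0,60,0],"yaw": 0},{"hand": -1,"delta_pos": [0,60,0],"yaw": 0}]}}

```text
clock: 14.98
position: [572.5, -59.6, 85.3]
ee_rot: [0.999, 0.048, -0.0, 0.0]
contact_force: [-0.3, -0.5, 0.5]
gripper_width: 0.2
grasp_force: 0.0
```

```bash
python3 - <<'E'
from h import *
np.set_printoptions(precision=1,suppress=True)
p=np.load("p.npy")
for c in("top","side"):
  i=imaging.get_image(c)
  for q in("tray","tray_front","end_stop"):
    for d in nets.pinpoint(c,q)[:2]:
      w=at_z(i,d["location"],50); r=w[:2]-p[:2]; s,k=np.sin(p[2]),np.cos(p[2])
      print(c,q,round(d["score"],2),"slide xy",np.array([k*r[0]+s*r[1],-s*r[0]+k*r[1]]))
E
```

```text
top tray 0.67 slide xy [-359.8  398. ]
top tray 0.56 slide xy [  1.7 -92.4]
top tray_front 0.74 slide xy [-291.8  421.3]
top tray_front 0.69 slide xy [   1.1 -170.3]
top end_stop 0.9 slide xy [  -2.8 -195.1]
side tray 0.93 slide xy [-374.   338.8]
side tray 0.9 slide xy [  -3.4 -104. ]
side tray_front 0.7 slide xy [-304.3  376.2]
side tray_front 0.61 slide xy [   5.3 -176.7]
side end_stop 0.56 slide xy [   1.3 -195.3]
```

Roughly 20–25 mm left; creep to contact.

Call:
{"method": "apply_moves", "body": {"rows": [{"hand": -1,"delta_pos": [0,3,0],"yaw": 0},{"hand": -1,"delta_pos": [0,6,0],"yaw": 0},{"hand": -1,"delta_pos": [0,9,0],"yaw": 0},{"hand": -1,"delta_pos": [0,12,0],"yaw": 0},{"hand": -1,"delta_pos": [0,14,0],"yaw": 0},{"hand": -1,"delta_pos": [0,16,0],"yaw": 0},{"hand": -1,"delta_pos": [0,16,0],"yaw": 0}]}}

```text
clock: 15.97
position: [574.0, -75.2, 85.3]
ee_rot: [0.999, 0.048, 0.0, 0.0]
contact_force: [-0.0, -0.5, 0.6]
gripper_width: 0.0
grasp_force: 0.0
```

Call:
{"method": "apply_moves", "body": {"rows": [{"hand": -1,"delta_pos": [0,1,0],"yaw": 0},{"hand": -1,"delta_pos": [0,2,0],"yaw": 0},{"hand": -1,"delta_pos": [0,3,0],"yaw": 0},{"hand": -1,"delta_pos": [0,4,0],"yaw": 0},{"hand": -1,"delta_pos": [0,4,0],"yaw": 0}]}}

```text
clock: 16.38
position: [574.4, -78.9, 85.3]
ee_rot: [0.999, 0.049, -0.0, 0.0]
contact_force: [0.1, 1.5, 0.3]
gripper_width: 0.1
grasp_force: 0.2
```

Call:
{"method": "apply_moves", "body": {"rows": [{"hand": -1,"delta_pos": [0,1,0],"yaw": 0},{"hand": -1,"delta_pos": [0,2,0],"yaw": 0},{"hand": -1,"delta_pos": [0,3,0],"yaw": 0},{"hand": -1,"delta_pos": [0,4,0],"yaw": 0},{"hand": -1,"delta_pos": [0,4,0],"yaw": 0}]}}

```text
clock: 16.8
position: [574.8, -82.2, 85.3]
ee_rot: [0.999, 0.048, 0.0, -0.0]
contact_force: [0.3, 2.6, 0.2]
gripper_width: 0.0
grasp_force: 2.0
```

Call:
{"method": "apply_moves", "body": {"rows": [{"hand": -1,"delta_pos": [0,1,0],"yaw": 0},{"hand": -1,"delta_pos": [0,2,0],"yaw": 0},{"hand": -1,"delta_pos": [0,3,0],"yaw": 0},{"hand": -1,"delta_pos": [0,3,0],"yaw": 0}]}}

```text
clock: 17.13
position: [575.0, -82.6, 85.3]
ee_rot: [0.999, 0.048, 0.0, -0.002]
contact_force: [-2.2, 15.8, 2.9]
gripper_width: 0.1
grasp_force: 7.8
```

It stalled with 16 N, so the tray is against the stop. I'll back away, rise, and check.

Call:
{"method": "apply_moves", "body": {"rows": [{"hand": -1,"delta_pos": [0,-4,0],"yaw": 0},{"hand": -1,"delta_pos": [0,-12,0],"yaw": 0},{"hand": -1,"delta_pos": [0,-25,0],"yaw": 0},{"hand": -1,"delta_pos": [0,-40,0],"yaw": 0},{"hand": -1,"delta_pos": [0,-40,-30],"yaw": 0},{"hand": -1,"delta_pos": [-20,-40,-70],"yaw": 0},{"hand": -1,"delta_pos": [-60,-40,-100],"yaw": 0},{"hand": -1,"delta_pos": [-100,-40,-100],"yaw": 0},{"hand": -1,"delta_pos": [-130,-60,-100],"yaw": 0},{"hand": -1,"delta_pos": [-130,-60,-100],"yaw": 0},{"hand": -1,"delta_pos": [-130,-60,-100],"yaw": 0}]}}

```text
clock: 18.05
position: [437.6, -38.4, 185.9]
ee_rot: [0.999, 0.049, 0.0, 0.0]
contact_force: [0.7, 0.0, 0.8]
gripper_width: -0.2
grasp_force: 0.0
```

```bash
python3 - <<'E'
from h import *
im=imaging.get_image("top")["pixels"];si=imaging.get_image("side")["pixels"]
cv2.imwrite("pics/z.png",np.hstack([cv2.resize(im[90:240,230:430],(400,300)),cv2.resize(si[80:340,200:480],(323,300))])[:,:,::-1])
print(read_state()["position"],read_state()["contact_force"])
E
```

```text
[440.4425896  -38.28928778 185.85011858] [ 0.32519975 -0.1238302   0.16234081]
```

View pics/z.png

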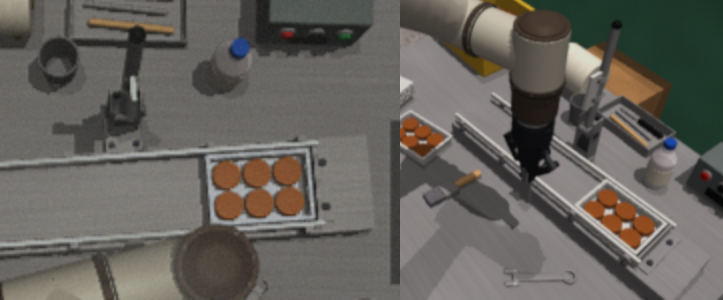

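The tray sits flat against the end stop (top crop (187, 312)), the arm stands raised, and the robot is clear of everything.

```bash
python3 -c "
from bench import workorder;print(workorder.job_done())"
```

```text
the job is handed in; nothing more can be done
None
```

The job is handed in: the stop arm stands raised at its buffer and the tray lies flat against the rubber end stop, with the robot clear of everything; the hand-in gave no verdict back.

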